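# Pump up the spindle greaser

### The job

Charge the moulder's hand grease pump: with a fingertip push its swing catch aside so that it is clear of the black plunger knob, then pump the knob with full strokes (all the way down and all the way back up) until the brass indicator pin stands fully out of its turret, and leave the plunger released. Only push and press: do not pull the plunger up, do not touch the indicator pin, and leave the tools lying around the pump where they are.

Things in the scene. Friction and masses are not known exactly. Their poses are not given: they have to be found in the camera images.
- lube_pump: Grease pump fixed to the worktop on a steel plate 90 x 192 x 12 mm; origin on the worktop under the plunger axis, z up, x away from the robot at yaw 0, y left along the plate. Place and yaw vary. In a row along y: indicator turret (42 mm across, top 75 mm up) at y = -75 mm, grey pump barrel (58 mm across, top 100 mm up) with the plunger at y = 0, catch's pivot post (18 mm across) at y = +70 mm.
- knob_top (a point): Middle of the flat top of the plunger's black mushroom knob, 30 mm across, 140 mm above the worktop at rest; it moves with the plunger. Axes as the pump's.
- plunger (a joint): Plunger, m: 0 at rest (up, give or take 1 mm); grows as the knob is pressed straight down; 0.026 all the way down, a hard stop. It takes about 8 N to hold it down, 9 to 11 N while moving. Let go, it springs back up by itself in about 0.3 s. Negative if pulled up.
- pin (a joint): Indicator pin, m out of its turret: 0 in, 0.049 fully out; starts at 0 to 0.020. It rises as the knob goes down, 10 mm a full stroke (the first up to 15), and stays there while the knob comes back. The ratchet takes its next tooth only once the knob is back up to within about 3 mm of rest; strokes under about 0.022 may gain nothing. Needs 3 to 5 full strokes; more once it is out do nothing.
- pin_rod: Brass indicator pin: a cap 19 mm across, 8 mm high, on a 10 mm shaft; origin in the middle of the cap's underside, which lies on the turret top (75 mm up) when the pin is in and 49 mm above it when fully out, when a dark ring round the shaft shows. Not to be touched.
- catch (a joint): Swing catch, rad: starts at 0 to 0.25, its flat steel bar lying over the knob; grows anticlockwise seen from above as the bar's free end is pushed away from the robot and on round to the left; clear of the knob from 0.8; stop at 2.2. Stays where it is left; about 1 N at the lug moves it.
- lug (a point): Upright round lug on the catch's free end, to be pushed sideways: 14 mm across, from the bar's top (157 mm above the worktop) to 180 mm; this point is mid-height on its axis, 75 mm from the pivot's axis. At catch 0 it stands over the knob. The bar is 20 mm wide, 7 mm thick.
- catch_pivot (a point): On the vertical pivot axis of the catch, at the height of the bar's top.
- bearing: Bystander: steel ball bearing, 52 mm across, 15 mm high, lying flat left of the pump; origin at its underside. Not to be moved.
- spanner: Bystander: dark open-ended spanner 182 mm long, 8 mm thick, lying left of the pump; origin at its underside. Not to be moved.
- tape: Bystander: yellow pocket tape measure 39 x 68 x 62 mm, standing left of the pump; origin at its underside. Not to be moved.
- collar: Bystander: grey steel spindle collar (ring) 49 mm across, 30 mm high, standing left of the pump; origin at its underside. Not to be moved.
- jig_post (a point): Top of the tall steel post at the near right corner of the clamping frame, 414 mm above the worktop, fixed: an obstacle about 50 mm thick in x and 140 mm wide in y that stands between where the arm may start and the pump. Pass it on the robot's side.

How it is judged:
By the outcome, as a careful person would: the job done as asked, in the order asked, and still so for the second after the job is handed in, with the robot touching nothing.
It also fails if it takes over 58 s, if anything falls off the work surface, if the arm or the gripper's body presses on something with over 40 N, if the wrist force passes 120 N, or if a joint passes its speed limit or range.

### The arm

A 7-joint arm with a two-finger parallel gripper is mounted at the origin on a cart in front of the work surface, level with it; the furniture and walls round the work are solid. World frame = base frame: x ahead of the robot, y to its left, z up, the work surface at z = 0. Lengths are in mm, angles in rad, forces in N, time in s.
With the tool pointing down it reaches from about 400 to 875 mm from the base axis. Payload 4.4 kg.
Tool frame: the origin (TCP) lies between the finger pads; the fingertips stand ctrl.tcp_to_tips ahead of it and the grasp point (between the pads) lies 8 mm behind it (ctrl.tcp_to_tips is the distance from the TCP to the fingertips, in mm); z points along the fingers, y is the direction in which the jaws open and shut (so a half turn about z gives the same grasp; the last joint's range is limited). The gripper opens to 85 mm and grips with 20 to 120 N. Pads are 22 mm wide; open, the fingers measure 114 mm over their backs; the gripper's body (76 mm by 85 mm) begins 54 mm behind the grasp point. The pads swing forward as they close: fully open they stand 13 mm farther back than shut.
Start: joints at [1.272, 0.628, 0.038, 1.517, -0.027, 0.996, -0.02], TCP at [149.984, -632.473, 242.313] pointing down, gripper open.
Joint ranges: [-3.06, 3.06], [-0.37, 2.12], [-1.25, 1.32], [0.18, 2.47], [-1.1, 4.24], [0.23, 1.98], [-2.94, 2.94]. Speed limits (rad/s): [2.57, 2.57, 3.14, 3.14, 3.14, 3.14, 3.14].

### API

Orientations are given as [roll, pitch, yaw] about the fixed x, y, z axes, in that order (R = Rz(yaw) Ry(pitch) Rx(roll)).
In Python, from cell import ctrl gives the robot as it stands.
- The arm moves only by the tool send_rows, never from a script. Its argument "rows" is a list of rows, each an object of numbers: "x", "y", "z": the shift along the world's x, y, z in cm; "roll": the turn about the world's z in degrees; "claw": the closure, from 0 (fully open) to 1 (shut). A call has 1 to 5 rows; each row is the pose to reach, as a shift and turn from the pose commanded when the call began; what a row does not reach only later rows make up. A row lasts 1/12 s, in which the tool goes at most 41.7 mm and 7.16 degrees, less where a joint would pass 70% of its speed; a pose out of reach is approached as far as the arm can. A call with a gripper value outside its range is refused whole. The fingers move at their own pace and stop on an object; the grip force is fixed at half the most. Time passes only in rows, so rows that repeat a pose let the fingers close. It gives the time, the measured TCP pose, the force and the opening at its end, in the units of the state.
- ctrl.read_state(): the state, without advancing time (a new reading comes with each control period).
- ctrl.get_image(name): name is "side" or "top"; returns (picture, depth): 420x560x3 uint8, blue, green, red; 420x560 float32, mm along the optical axis (not along the pixel's ray), 0 where there is no reading.
- ctrl.get_calibration(name): a dict with "intrinsics" (3x3 intrinsics, pixels), "T" (4x4, takes a point from camera to world coordinates). Camera axes: x right, y down, z forward; pixel columns grow to the right and rows downward; lengths in mm; the calibration is good to about 2 mm. A picture is of the moment at which its call begins. get_calibration takes no time and is no camera call.
- ctrl.finish_job(): hands the job in, once; it reports no verdict.
Trained networks look in the newest picture that a camera, given by its name, has taken for a name from the list of things; names that differ only in an ending like _2 or _b are one class to them, and where a whole thing is asked for, a point or a joint stands for the part that bears it (a point fixed in the world has none). Each returns a list of dicts, best first, with "confidence" (0 to 1); they miss things now and then, are a little off and sometimes report something else, mostly with a low value. They report only what shows in the picture. A call takes as long as a camera call.
- ctrl.recognise(camera, query): "uv" ([column, row] in pixels, amid what is visible of it).
- ctrl.regions_of(camera, query): "region" (420x560 bool, what is visible of it) and "uv" ([column, row] in pixels, amid what is visible of it).
- ctrl.place_of(camera, query): "uv" ([column, row] in pixels: a listed point, or the origin of a listed thing).
The state is a dict: "clock": time; "qpos": joint angles; "qd": joint speeds; "tau": joint torques, N m; "eef_pos": TCP position; "tool_rot": TCP orientation; "force": force on the tool from outside, world axes, zero at the start; "torque": the same for the moment, N m; "width": finger opening in mm.
Only numpy, scipy, OpenCV 4.12 (cv2) and the standard library are available. Lean on these libraries where they do the work, as an engineer would, in place of code of your own. Each camera call takes 0.05 s, during which the arm holds its last target. There are 200 camera calls.

## Working session

There is one attempt and no reset: what is moved stays moved. The work goes in short steps, Python scripts to look and compute and a tool call to move; the robot and the scene stay as the last step left them, time stands still between calls to the robot, and variables do not carry over. Pictures are saved under pics/ and viewed, on a budget of 10 in all, crops included, one or two more only if the job needs it, and the job is handed in when it is done.

Besides the shell and the picture viewer there is one more tool, called by a JSON object that holds its "fn" and its "kwargs", one argument or row to a line. send_rows: Moves the arm, as the interface text tells. Its arguments: {"type":"object","properties":{"rows":{"type":"array"}},"required":["rows"]}

```bash
mkdir -p pics; cat > h.py <<'E'
from cell import ctrl
import numpy as np, cv2
def ray(cam,uv,z):
    "world point on pixel ray at world height z"
    c=ctrl.get_calibration(cam);K=np.array(c["intrinsics"]);T=np.array(c["T"])
    d=T[:3,:3]@np.linalg.inv(K)@np.array([uv[0],uv[1],1.]);o=T[:3,3]
    return o+d*(z-o[2])/d[2]
def dep(cam,uv,D):
    c=ctrl.get_calibration(cam);K=np.array(c["intrinsics"]);T=np.array(c["T"])
    u,v=int(round(uv[0])),int(round(uv[1])); z=D[v,u]
    return T[:3,:3]@(np.linalg.inv(K)@np.array([u,v,1.])*z)+T[:3,3]
def proj(cam,p):
    c=ctrl.get_calibration(cam);K=np.array(c["intrinsics"]);T=np.linalg.inv(np.array(c["T"]))
    q=K@(T[:3,:3]@np.array(p,float)+T[:3,3]);return q[:2]/q[2]
E
python3 - <<'E'
from h import *
np.set_printoptions(precision=1,suppress=True)
ims=[];Ds={}
for cam in("side","top"):
    im,D=ctrl.get_image(cam);Ds[cam]=D;cv2.imwrite(f"pics/{cam}0.png",im)
    print(cam,"campos",np.array(ctrl.get_calibration(cam)["T"])[:3,3])
    for q,z in(("knob_top",140),("lug",168.5),("catch_pivot",157),("pin_rod",75),("lube_pump",0),("jig_post",414)):
        r=ctrl.place_of(cam,q)
        for a in r[:1]: print(q,a["confidence"],np.array(a["uv"]),ray(cam,a["uv"],z),dep(cam,a["uv"],D))
s=ctrl.read_state();print({k:s[k] for k in("clock","eef_pos","tool_rot","force","width")},ctrl.tcp_to_tips)
E
```

```text
side campos [-35.9 781.7 755.6]
knob_top 0.65 [256.2 292.3] [372.9 242.6 140. ] [446.2 146.9  31.5]
lug 0.57 [318.4 192.2] [ 456.4 -231.1  168.5] [ 462.8 -241.   163.1]
catch_pivot 0.69 [307.7 204.4] [ 456.7 -159.   157. ] [ 458.8 -165.1  154.9]
lube_pump 0.83 [316.5 234. ] [ 457.9 -235.9    0. ] [ 450.  -215.8   14.3]
top campos [ 208.9   20.7 1536.5]
knob_top 0.51 [366.1 208.6] [ 451.4 -238.9  140. ] [ 449.5 -238.   142.4]
lug 0.76 [373.1 204.3] [ 461.9 -258.   168.5] [ 461.6 -256.2  175.7]
catch_pivot 0.8 [350.5 207.3] [ 452.4 -181.5  157. ] [ 452.  -178.6  165.2]
pin_rod 0.36 [386.7 211.4] [ 453.  -326.4   75. ] [ 452.6 -324.8   86.4]
lube_pump 0.65 [358.3 215.8] [ 447.  -234.2    0. ] [ 437.7 -224.    54.7]
jig_post 0.96 [171.3 167.8] [518.8 377.5 414. ] [517.7 377.9 415.7]
{'clock': 0.7, 'eef_pos': array([ 150. , -632.5,  242.3]), 'tool_rot': array([ 3.1, -0. ,  0.2]), 'force': array([ 0.7, -0. , -0.4]), 'width': 85.33344676506819} 11.0
```

View pics/side0.png

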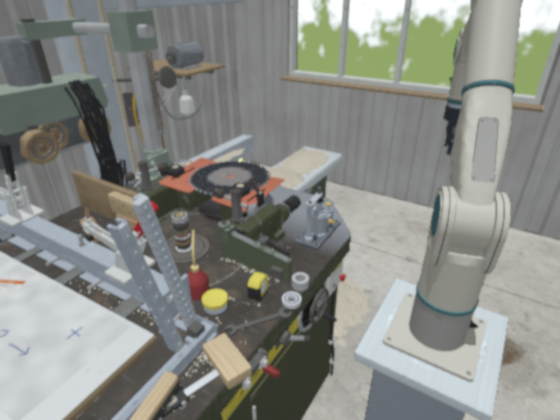

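View pics/top0.png

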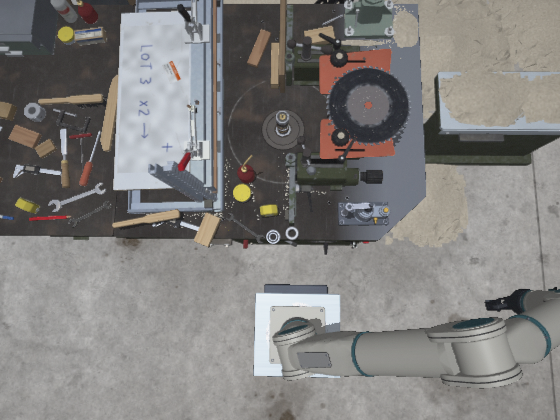

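The side view shows the pump at about (316, 215), with the tape, rings and spanner left of it. The top view shows the pump at about (363, 211). The jig post is at about (180, 180), far to the left and not in the way. I'll zoom in on the pump in both.

```bash
python3 - <<'E'
from h import *
t=cv2.imread("pics/top0.png")[190:235,330:400];s=cv2.imread("pics/side0.png")[175:255,285:355]
a=cv2.resize(t,None,fx=6,fy=6,interpolation=cv2.INTER_CUBIC);b=cv2.resize(s,None,fx=5,fy=5,interpolation=cv2.INTER_CUBIC)
o=np.zeros((400,780,3),np.uint8);o[:270,:420]=a;o[:400,425:775]=b;cv2.imwrite("pics/z0.png",o)
_,D=ctrl.get_image("top")
np.set_printoptions(linewidth=250,suppress=True)
H=np.array([[dep("top",(u,v),D)[2] for u in range(338,394)] for v in range(200,225)]).round().astype(int)
print(H)
E
```

```text
[[ 0  1  1 ...  4 -2 -4]
 [ 3 -2  3 ... -3 -7 -1]
 [ 8 12 12 ... -5 -1 -5]
 ...
 [ 9  9 12 ... -2 -2 -3]
 [ 4  9  9 ...  3  2 -4]
 [ 8 11  9 ... -3  0 -4]]
```

View pics/z0.png

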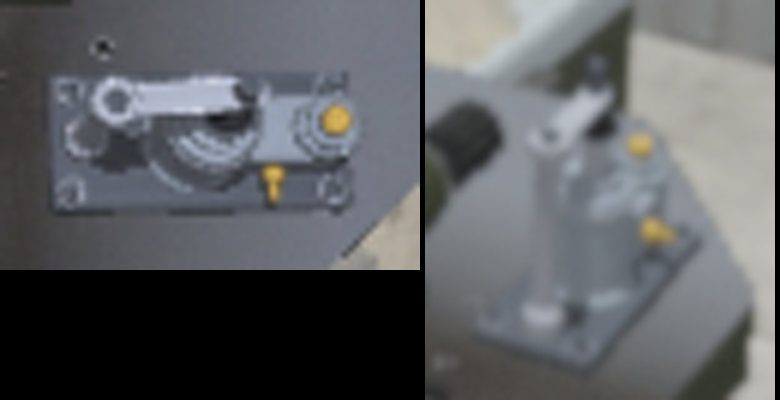

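The crop puts the plate at columns 338–389, rows 202–225 in the top view, nearly square to the image. The pivot is at about (349.3, 206.7), the lug at (370.8, 205.5) and the pin cap at (386.2, 210). The bar lies over the knob with the catch near 0.

```bash
python3 - <<'E'
from h import *
np.set_printoptions(precision=1,suppress=True)
f=lambda cx,cy:(330+(cx+.5)/6-.5,190+(cy+.5)/6-.5)
g=lambda cx,cy:(285+(cx-425+.5)/5-.5,175+(cy+.5)/5-.5)
for n,c,z in(("BL(left,near)",(50,212),12),("TL",(50,75),12),("TR",(350,75),12),("BR",(352,210),12),("pivot",(116,100),157),("lug",(246,92),175),("pin",(337,120),90)):
    print(n,ray("top",f(*c),z))
for n,c,z in(("pivot",(549,137),157),("lugtop",(597,68),180),("pin",(640,145),90),("pin0",(640,145),83)):
    print("side",n,ray("side",g(*c),z))
_,D=ctrl.get_image("top")
P=np.array([dep("top",(u,v),D) for u in range(335,395) for v in range(198,228)])
for lo,hi in((145,162),(165,190),(78,140),(92,106)):
    m=(P[:,2]>lo)&(P[:,2]<hi);print(lo,hi,m.sum(),P[m].mean(0),P[m].min(0),P[m].max(0))
E
```

```text
BL(left,near) [ 408.8 -153.7   12. ]
TL [ 498.1 -154.4   12. ]
TR [ 500.1 -347.1   12. ]
BR [ 412.4 -345.9   12. ]
pivot [ 456.1 -176.   157. ]
lug [ 458.4 -248.   175. ]
pin [ 457.2 -319.6   90. ]
side pivot [ 459.5 -175.6  157. ]
side lugtop [ 458.1 -237.5  180. ]
side pin [ 454.9 -306.2   90. ]
side pin0 [ 460.  -317.6   83. ]
145 162 144 [ 456.9 -208.1  156.8] [ 442.9 -264.1  149.3] [ 469.  -161.8  162. ]
165 190 20 [ 458.5 -238.7  175.8] [ 451.9 -255.5  165.2] [ 465.  -171.5  186.3]
78 140 167 [ 446.8 -247.2   94.9] [ 426.7 -329.5   78. ] [ 486.3 -166.4  139.9]
92 106 65 [ 445.5 -240.3   97.9] [ 428.  -316.5   92. ] [ 462.7 -166.4  105. ]
```

{"fn": "send_rows", "kwargs": {
  "rows": [
    {"x":2.2,"y":3.4,"z":0,"roll":-6,"claw":1},
    {"x":4.4,"y":6.8,"z":0,"roll":-11,"claw":1},
    {"x":6.6,"y":10.2,"z":0,"roll":-11,"claw":1},
    {"x":8.8,"y":13.6,"z":0,"roll":-11,"claw":1},
    {"x":11,"y":17,"z":0,"roll":-11,"claw":1}
  ]
}}

```text
clock: 1.22
eef_pos: [260.7, -460.8, 242.4]
tool_rot: [3.141, -0.0, 0.04]
force: [0.8, -0.1, 1.1]
width: 25.3
```

{"fn": "send_rows", "kwargs": {
  "rows": [
    {"x":2.2,"y":3.4,"claw":1},
    {"x":4.4,"y":6.8,"claw":1},
    {"x":6.6,"y":10.2,"claw":1},
    {"x":8.8,"y":13.6,"claw":1},
    {"x":11,"y":17,"claw":1}
  ]
}}

```text
$.rows[0]: bad value
```

```bash
python3 - <<'E'
from h import *
np.set_printoptions(precision=2,suppress=True)
s=ctrl.read_state();print({k:s[k] for k in("clock","eef_pos","tool_rot","force","width")},ctrl.tcp_to_tips)
_,D=ctrl.get_image("top")
P=np.array([dep("top",(u,v),D) for u in range(330,400) for v in range(150,202)])
for x in range(500,640,20):
    m=(P[:,0]>x)&(P[:,0]<x+20)&(P[:,1]>-340)&(P[:,1]<-120);print(x,P[m][:,2].max() if m.any() else None)
E
```

```text
{'clock': 1.2167, 'eef_pos': array([ 260.75, -460.84,  242.44]), 'tool_rot': array([ 3.14, -0.  ,  0.04]), 'force': array([ 0.8 , -0.13,  1.09]), 'width': 25.33392364606729} 11.0Traceback (most recent call last):
  File "<stdin>", line 5, in <module>
  File "h.py", line 9, in dep
    c=ctrl.get_calibration(cam);K=np.array(c["intrinsics"]);T=np.array(c["T"])
ValueError: time passes only in moves, steps and waits
```

{"fn": "send_rows", "kwargs": {
  "rows": [
    {"x":2.2,"y":3.4,"z":0,"roll":-2,"claw":1},
    {"x":4.4,"y":6.8,"z":0,"roll":-2,"claw":1},
    {"x":6.6,"y":10.2,"z":0,"roll":-2,"claw":1},
    {"x":8.8,"y":13.6,"z":0,"roll":-2,"claw":1},
    {"x":11,"y":17,"z":0,"roll":-2,"claw":1}
  ]
}}

```text
clock: 1.68
eef_pos: [370.8, -291.1, 242.6]
tool_rot: [3.141, -0.001, 0.006]
force: [1.3, -1.0, 0.6]
width: -0.1
```

```bash
python3 - <<'E'
from h import *
np.set_printoptions(precision=2,suppress=True)
s=ctrl.read_state();print({k:s[k] for k in("clock","eef_pos","tool_rot","force","width")},ctrl.tcp_to_tips)
im,D=ctrl.get_image("side")
o=cv2.resize(im[140:270,250:420],None,fx=4.5,fy=4.5,interpolation=cv2.INTER_CUBIC);cv2.imwrite("pics/s1.png",o)
c=ctrl.get_calibration("top");K=np.array(c["intrinsics"]);T=np.array(c["T"])
_,D=ctrl.get_image("top")
v,u=np.mgrid[150:202,330:400]
P=(np.linalg.inv(K)@np.stack([u,v,u*0+1]).reshape(3,-1)*D[v,u].ravel()).T@T[:3,:3].T+T[:3,3]
for x in range(500,640,20):
    m=(P[:,0]>x)&(P[:,0]<x+20)&(P[:,1]>-340)&(P[:,1]<-120);print(x,P[m][:,2].max() if m.any() else None)
E
```

```text
{'clock': 1.6833, 'eef_pos': array([ 370.82, -291.12,  242.63]), 'tool_rot': array([ 3.14, -0.  ,  0.01]), 'force': array([ 1.26, -1.03,  0.63]), 'width': -0.11399846367122873} 11.0
500 8.444218712912516
520 8.579222508485145
540 96.40467295868848
560 116.68115814267912
580 114.64150480977582
600 159.75620511120792
620 159.6122043393334
```

View pics/s1.png

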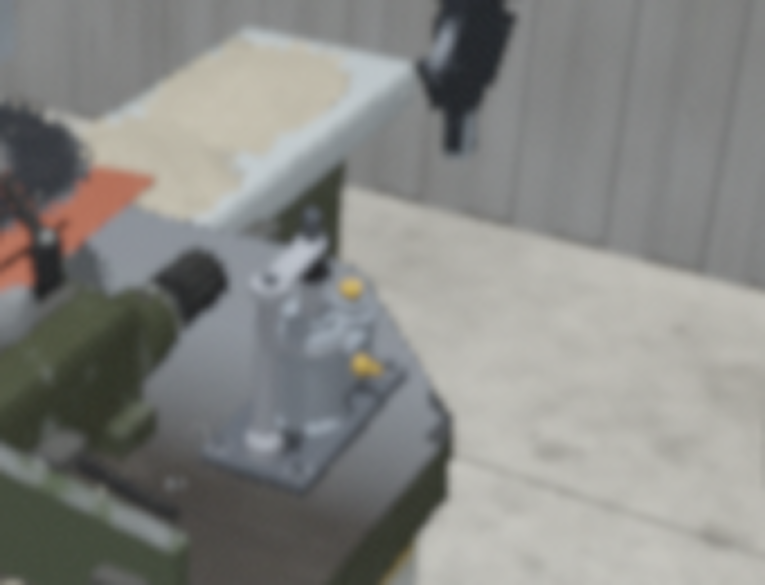

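The side view shows the shut fingertips at about (351, 173), short of the pump and well above it. Nothing was disturbed. The vise is under 160 mm high for x < 640. Next I go to the near side of the lug and come down to lug height.

{"fn": "send_rows", "kwargs": {
  "rows": [
    {"x":1.7,"y":2.3,"z":0,"roll":0,"claw":1},
    {"x":3.4,"y":4.5,"z":-1.5,"roll":0,"claw":1},
    {"x":3.4,"y":4.5,"z":-4.5,"roll":0,"claw":1},
    {"x":3.4,"y":4.5,"z":-6.6,"roll":0,"claw":1},
    {"x":3.4,"y":4.5,"z":-6.6,"roll":0,"claw":1}
  ]
}}

```text
clock: 2.2
eef_pos: [402.0, -246.3, 173.3]
tool_rot: [-3.138, 0.006, 0.007]
force: [-0.0, 0.0, -0.4]
width: -0.0
```

```bash
python3 - <<'E'
from h import *
print(proj("side",(370.8,-291.1,231.6)))
p=np.array(ctrl.read_state()["eef_pos"]);print("tip",proj("side",p-[0,0,11]), proj("top",p))
a,_=ctrl.get_image("side");b,_=ctrl.get_image("top")
o=np.zeros((480,800,3),np.uint8);o[:480,:400]=cv2.resize(a[160:256,290:370],None,fx=5,fy=5,interpolation=cv2.INTER_CUBIC);o[:360,405:795]=cv2.resize(b[185:245,335:400],None,fx=6,fy=6,interpolation=cv2.INTER_CUBIC)
cv2.imwrite("pics/z2.png",o)
E
```

```text
[351.70795008 173.87583042]
tip [335.39797564 196.08804855] [370.3400673  221.15273674]
```

View pics/z2.png

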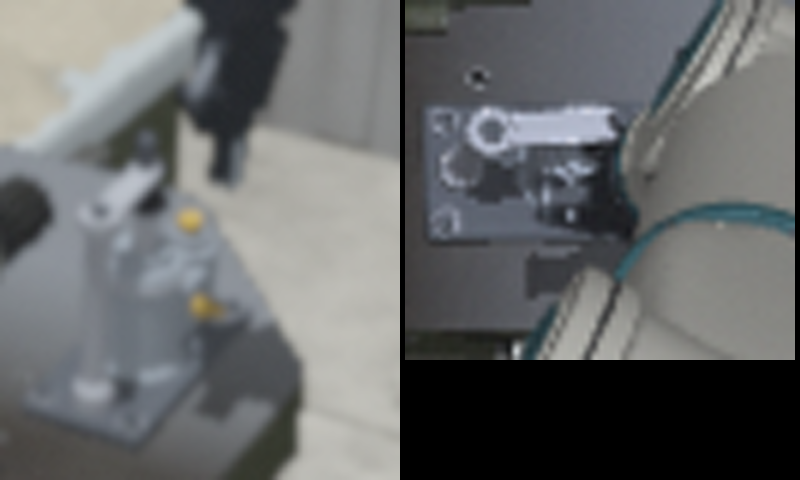

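The projected tip (335, 196) matches the fingertip I see at about (334, 196), so the tip height is known. The catch is still over the knob and the lug is straight ahead of the tip. I now push it round.

{"fn": "send_rows", "kwargs": {
  "rows": [
    {"x":1.5,"y":-0.2,"z":0,"roll":0,"claw":1},
    {"x":2.8,"y":-0.4,"z":0,"roll":0,"claw":1},
    {"x":3.8,"y":-0.6,"z":0,"roll":0,"claw":1},
    {"x":4.7,"y":-0.7,"z":0,"roll":0,"claw":1},
    {"x":5.5,"y":-0.7,"z":0,"roll":0,"claw":1}
  ]
}}

```text
clock: 2.72
eef_pos: [459.4, -255.1, 177.2]
tool_rot: [3.141, -0.0, 0.005]
force: [-0.3, 1.5, 0.4]
width: -0.0
```

{"fn": "send_rows", "kwargs": {
  "rows": [
    {"x":1.2,"y":0.2,"z":0,"roll":0,"claw":1},
    {"x":2.3,"y":0.5,"z":0,"roll":0,"claw":1},
    {"x":3.3,"y":1.0,"z":0,"roll":0,"claw":1},
    {"x":4.3,"y":1.6,"z":0,"roll":0,"claw":1},
    {"x":4.3,"y":1.6,"z":0,"roll":0,"claw":1}
  ]
}}

```text
clock: 3.13
eef_pos: [504.2, -235.8, 176.1]
tool_rot: [-3.14, -0.001, 0.009]
force: [-0.5, 1.2, 1.1]
width: -0.2
```

{"fn": "send_rows", "kwargs": {
  "rows": [
    {"x":0.9,"y":0.8,"z":0,"roll":0,"claw":1},
    {"x":1.6,"y":1.6,"z":0,"roll":0,"claw":1},
    {"x":2.1,"y":2.3,"z":0,"roll":0,"claw":1},
    {"x":2.4,"y":3.0,"z":0,"roll":0,"claw":1},
    {"x":2.4,"y":3.0,"z":0,"roll":0,"claw":1}
  ]
}}

```text
clock: 3.55
eef_pos: [527.6, -206.1, 176.5]
tool_rot: [-3.141, -0.002, 0.009]
force: [-0.2, 0.6, -0.3]
width: -0.0
```

```bash
python3 - <<'E'
from h import *
np.set_printoptions(precision=1,suppress=True)
a,_=ctrl.get_image("side");cv2.imwrite("pics/z3.png",cv2.resize(a[160:256,290:370],None,fx=6,fy=6,interpolation=cv2.INTER_CUBIC))
r=ctrl.place_of("side","lug")[:2];print([(x["confidence"],np.array(x["uv"]),ray("side",x["uv"],168.5)) for x in r])
E
```

```text
[(0.58, array([292.5, 194.7]), array([ 520. , -171.4,  168.5]))]
```

View pics/z3.png

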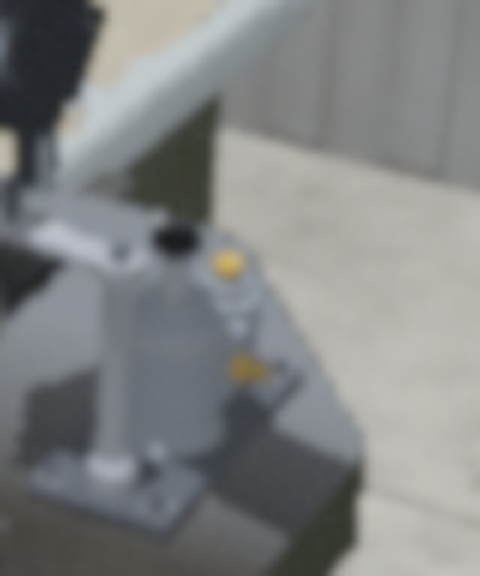

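The catch is swung well clear, at about 1.4 rad, with its bar pointing away from the robot. The knob stands free at about (319.5, 200). I back off and move over the knob while measuring it.

{"fn": "send_rows", "kwargs": {
  "rows": [
    {"x":0,"y":-2.5,"z":0,"roll":0,"claw":1},
    {"x":-1.5,"y":-3.5,"z":1,"roll":0,"claw":1},
    {"x":-4.5,"y":-4,"z":1,"roll":0,"claw":1},
    {"x":-7.1,"y":-4,"z":0,"roll":0,"claw":1},
    {"x":-7.1,"y":-4,"z":0,"roll":0,"claw":1}
  ]
}}

```text
clock: 4.07
eef_pos: [447.4, -249.3, 175.1]
tool_rot: [-3.14, 0.008, 0.0]
force: [-1.4, 0.7, -1.2]
width: 0.1
```

```bash
python3 - <<'E'
from h import *
np.set_printoptions(precision=1,suppress=True)
s=ctrl.read_state();p=np.array(s["eef_pos"]);print(s["clock"],p,s["force"])
print("knob from pic z3",ray("side",(319.1,199.6),140))
print("tip px",proj("side",p-[0,0,11]))
a,_=ctrl.get_image("side");cv2.imwrite("pics/z4.png",cv2.resize(a[160:256,290:370],None,fx=6,fy=6,interpolation=cv2.INTER_CUBIC))
for q,z in(("knob_top",140),("pin_rod",85),("lug",168.5)):
  for x in ctrl.place_of("side",q)[:1]:print(q,x["confidence"],np.array(x["uv"]),ray("side",x["uv"],z))
E
```

```text
4.0667 [ 447.4 -249.3  175.1] [-1.4  0.7 -1.2]
knob from pic z3 [ 454.  -234.2  140. ]
tip px [323.3 191.9]
knob_top 0.49 [318.1 198.4] [ 460.7 -239.9  140. ]
lug 0.66 [289.6 192.3] [ 536.7 -180.9  168.5]
```

View pics/z4.png

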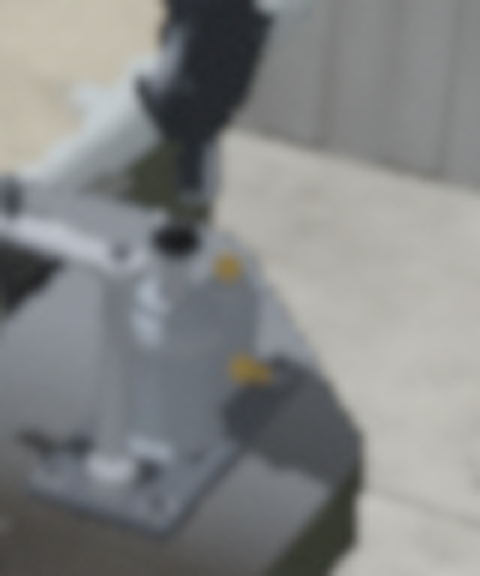

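The bar is off to the left and the tip hovers above and just beside the knob, which is at about (319, 199). Combined estimate of the knob position: (457, -244).

{"fn": "send_rows", "kwargs": {
  "rows": [
    {"x":0,"y":0.2,"z":0,"roll":0,"claw":1},
    {"x":0,"y":0.2,"z":-1.0,"roll":0,"claw":1},
    {"x":0,"y":0.2,"z":-2.0,"roll":0,"claw":1},
    {"x":0,"y":0.2,"z":-2.0,"roll":0,"claw":1},
    {"x":0,"y":0.2,"z":-2.0,"roll":0,"claw":1}
  ]
}}

```text
clock: 4.68
eef_pos: [454.5, -246.0, 155.1]
tool_rot: [-3.141, 0.002, 0.006]
force: [0.3, 0.3, 0.3]
width: 0.2
```

{"fn": "send_rows", "kwargs": {
  "rows": [
    {"x":0,"y":0,"z":-1.0,"roll":0,"claw":1},
    {"x":0,"y":0,"z":-1.8,"roll":0,"claw":1},
    {"x":0,"y":0,"z":-2.6,"roll":0,"claw":1},
    {"x":0,"y":0,"z":-2.6,"roll":0,"claw":1},
    {"x":0,"y":0,"z":-2.6,"roll":0,"claw":1}
  ]
}}

```text
clock: 5.1
eef_pos: [456.0, -246.9, 130.2]
tool_rot: [3.141, -0.002, 0.006]
force: [-0.5, 0.3, 7.3]
width: 0.0
```

{"fn": "send_rows", "kwargs": {
  "rows": [
    {"x":0,"y":0,"z":-0.4,"roll":0,"claw":1},
    {"x":0,"y":0,"z":-0.6,"roll":0,"claw":1},
    {"x":0,"y":0,"z":-0.6,"roll":0,"claw":1}
  ]
}}

```text
clock: 5.35
eef_pos: [456.0, -246.9, 125.1]
tool_rot: [3.141, -0.002, 0.006]
force: [-0.8, -0.3, 11.7]
width: -0.1
```

```bash
python3 - <<'E'
from h import *
s=ctrl.read_state();print(s["clock"],s["eef_pos"],s["force"])
a,_=ctrl.get_image("side");cv2.imwrite("pics/z5.png",cv2.resize(a[160:256,290:370],None,fx=6,fy=6,interpolation=cv2.INTER_CUBIC))
s=ctrl.read_state();print(s["clock"],s["eef_pos"],s["force"])
E
```

```text
5.35 [ 455.96732999 -246.94312011  125.07099843] [-0.83823836 -0.27412942 11.71255201]
5.4 [ 455.9857131  -246.93688216  125.05128279] [-0.29111895  0.16821914 10.79888345]
```

View pics/z5.png

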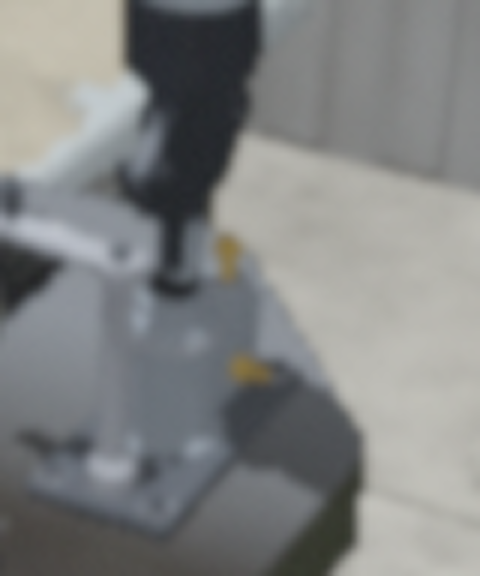

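The tip sits centred on the depressed knob at about (319, 208), and the pin has risen, with its cap at about (328, 200). I'll press slightly further to confirm the hard stop, then release.

{"fn": "send_rows", "kwargs": {
  "rows": [
    {"x":0,"y":0,"z":-0.2,"roll":0,"claw":1},
    {"x":0,"y":0,"z":-0.3,"roll":0,"claw":1},
    {"x":0,"y":0,"z":-0.3,"roll":0,"claw":1}
  ]
}}

```text
clock: 5.65
eef_pos: [456.1, -247.0, 124.8]
tool_rot: [3.14, -0.004, 0.006]
force: [-6.5, 4.9, 37.7]
width: -0.1
```

Hard stop confirmed: z stays at 125 while the force climbs. I release fully, then make full strokes.

{"fn": "send_rows", "kwargs": {
  "rows": [
    {"x":0,"y":0,"z":1.6,"roll":0,"claw":1},
    {"x":0,"y":0,"z":3.3,"roll":0,"claw":1},
    {"x":0,"y":0,"z":3.4,"roll":0,"claw":1},
    {"x":0,"y":0,"z":3.4,"roll":0,"claw":1},
    {"x":0,"y":0,"z":3.4,"roll":0,"claw":1}
  ]
}}

```text
clock: 6.07
eef_pos: [454.5, -246.2, 154.5]
tool_rot: [-3.141, 0.001, 0.006]
force: [0.1, -0.3, 0.2]
width: 0.0
```

{"fn": "send_rows", "kwargs": {
  "rows": [
    {"x":0,"y":0,"z":-1.0,"roll":0,"claw":1},
    {"x":0,"y":0,"z":-2.2,"roll":0,"claw":1},
    {"x":0,"y":0,"z":-3.2,"roll":0,"claw":1},
    {"x":0,"y":0,"z":-3.2,"roll":0,"claw":1},
    {"x":0,"y":0,"z":-3.2,"roll":0,"claw":1}
  ]
}}

```text
clock: 6.48
eef_pos: [455.4, -246.7, 124.8]
tool_rot: [3.141, -0.001, 0.006]
force: [-4.8, 3.1, 30.4]
width: 0.0
```

{"fn": "send_rows", "kwargs": {
  "rows": [
    {"x":0,"y":0,"z":1.6,"roll":0,"claw":1},
    {"x":0,"y":0,"z":3.2,"roll":0,"claw":1},
    {"x":0,"y":0,"z":3.2,"roll":0,"claw":1},
    {"x":0,"y":0,"z":3.2,"roll":0,"claw":1},
    {"x":0,"y":0,"z":3.2,"roll":0,"claw":1}
  ]
}}

```text
clock: 6.9
eef_pos: [454.1, -246.0, 153.8]
tool_rot: [-3.14, 0.002, 0.006]
force: [-0.9, 0.2, 0.2]
width: 0.5
```

{"fn": "send_rows", "kwargs": {
  "rows": [
    {"x":0,"y":0,"z":-1.0,"roll":0,"claw":1},
    {"x":0,"y":0,"z":-2.2,"roll":0,"claw":1},
    {"x":0,"y":0,"z":-3.1,"roll":0,"claw":1},
    {"x":0,"y":0,"z":-3.1,"roll":0,"claw":1},
    {"x":0,"y":0,"z":-3.1,"roll":0,"claw":1}
  ]
}}

```text
clock: 7.32
eef_pos: [455.1, -246.6, 124.9]
tool_rot: [3.142, -0.001, 0.006]
force: [-3.7, 1.4, 22.5]
width: 0.0
```

{"fn": "send_rows", "kwargs": {
  "rows": [
    {"x":0,"y":0,"z":1.6,"roll":0,"claw":1},
    {"x":0,"y":0,"z":3.2,"roll":0,"claw":1},
    {"x":0,"y":0,"z":3.2,"roll":0,"claw":1},
    {"x":0,"y":0,"z":3.2,"roll":0,"claw":1},
    {"x":0,"y":0,"z":3.2,"roll":0,"claw":1}
  ]
}}

```text
clock: 7.73
eef_pos: [454.1, -246.0, 154.8]
tool_rot: [-3.14, 0.002, 0.006]
force: [0.0, 0.2, 0.7]
width: -0.2
```

{"fn": "send_rows", "kwargs": {
  "rows": [
    {"x":0,"y":0,"z":-1.0,"roll":0,"claw":1},
    {"x":0,"y":0,"z":-2.2,"roll":0,"claw":1},
    {"x":0,"y":0,"z":-3.2,"roll":0,"claw":1},
    {"x":0,"y":0,"z":-3.2,"roll":0,"claw":1},
    {"x":0,"y":0,"z":-3.2,"roll":0,"claw":1}
  ]
}}

```text
clock: 8.15
eef_pos: [455.2, -246.6, 124.9]
tool_rot: [3.141, -0.001, 0.006]
force: [-3.4, 1.6, 22.1]
width: -0.4
```

{"fn": "send_rows", "kwargs": {
  "rows": [
    {"x":0,"y":0,"z":1.6,"roll":0,"claw":1},
    {"x":0,"y":0,"z":3.2,"roll":0,"claw":1},
    {"x":0,"y":0,"z":3.2,"roll":0,"claw":1},
    {"x":0,"y":0,"z":3.2,"roll":0,"claw":1},
    {"x":0,"y":0,"z":3.2,"roll":0,"claw":1}
  ]
}}

```text
clock: 8.57
eef_pos: [454.1, -246.0, 154.8]
tool_rot: [-3.141, 0.002, 0.006]
force: [-0.8, -0.8, -0.1]
width: -0.2
```

```bash
python3 - <<'E'
from h import *
a,_=ctrl.get_image("side");cv2.imwrite("pics/z6.png",cv2.resize(a[160:256,290:370],None,fx=6,fy=6,interpolation=cv2.INTER_CUBIC))
for z in(75,85,95,105,115,124):print(z,(proj("side",(457,-320,z+8))-[290,160])*6,)
E
```

```text
75 [231.94700248 261.25049297]
85 [232.93507931 246.53871508]
95 [233.93046556 231.71810503]
105 [234.93324263 216.78745069]
115 [235.94349316 201.74552184]
124 [236.85917772 188.11161459]
```

View pics/z6.png

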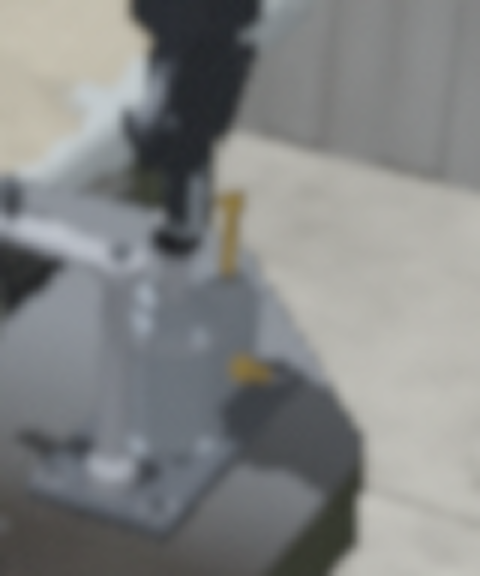

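The pin cap top is now at crop row 193 or so, where 188 is expected when fully out. It is out or nearly so, and extra strokes do no harm, so I make two more. Then I back off upward and towards the robot.

{"fn": "send_rows", "kwargs": {
  "rows": [
    {"x":0,"y":0,"z":-1.0,"roll":0,"claw":1},
    {"x":0,"y":0,"z":-2.2,"roll":0,"claw":1},
    {"x":0,"y":0,"z":-3.2,"roll":0,"claw":1},
    {"x":0,"y":0,"z":-3.2,"roll":0,"claw":1},
    {"x":0,"y":0,"z":-3.2,"roll":0,"claw":1}
  ]
}}

```text
clock: 9.03
eef_pos: [455.3, -246.7, 125.0]
tool_rot: [3.141, -0.001, 0.006]
force: [-2.7, 1.4, 19.7]
width: -0.0
```

{"fn": "send_rows", "kwargs": {
  "rows": [
    {"x":0,"y":0,"z":1.6,"roll":0,"claw":1},
    {"x":0,"y":0,"z":3.2,"roll":0,"claw":1},
    {"x":0,"y":0,"z":3.2,"roll":0,"claw":1},
    {"x":0,"y":0,"z":3.2,"roll":0,"claw":1},
    {"x":0,"y":0,"z":3.2,"roll":0,"claw":1}
  ]
}}

```text
clock: 9.45
eef_pos: [454.2, -246.0, 155.0]
tool_rot: [-3.141, 0.002, 0.006]
force: [-0.1, 0.1, 0.2]
width: -0.2
```

{"fn": "send_rows", "kwargs": {
  "rows": [
    {"x":0,"y":0,"z":-1.0,"roll":0,"claw":1},
    {"x":0,"y":0,"z":-2.2,"roll":0,"claw":1},
    {"x":0,"y":0,"z":-3.2,"roll":0,"claw":1},
    {"x":0,"y":0,"z":-3.2,"roll":0,"claw":1},
    {"x":0,"y":0,"z":-3.2,"roll":0,"claw":1}
  ]
}}

```text
clock: 9.87
eef_pos: [455.3, -246.6, 125.0]
tool_rot: [3.141, -0.001, 0.006]
force: [-2.5, 2.5, 20.6]
width: -0.4
```

{"fn": "send_rows", "kwargs": {
  "rows": [
    {"x":0,"y":0,"z":1.6,"roll":0,"claw":1},
    {"x":0,"y":0,"z":3.5,"roll":0,"claw":1},
    {"x":0,"y":0,"z":6.5,"roll":0,"claw":1},
    {"x":0,"y":0,"z":10,"roll":0,"claw":1},
    {"x":0,"y":0,"z":12,"roll":0,"claw":1}
  ]
}}

```text
clock: 10.28
eef_pos: [455.5, -246.8, 245.5]
tool_rot: [3.141, -0.001, 0.006]
force: [0.7, -0.1, -0.5]
width: -0.1
```

{"fn": "send_rows", "kwargs": {
  "rows": [
    {"x":-2,"y":-2,"z":0,"roll":0,"claw":1},
    {"x":-4,"y":-5,"z":0,"roll":0,"claw":1},
    {"x":-6,"y":-8,"z":0,"roll":0,"claw":1},
    {"x":-8,"y":-11,"z":0,"roll":0,"claw":1},
    {"x":-8,"y":-11,"z":0,"roll":0,"claw":1}
  ]
}}

```text
clock: 10.7
eef_pos: [368.9, -363.2, 242.8]
tool_rot: [3.138, 0.005, -0.005]
force: [-1.3, -0.9, 0.9]
width: -0.1
```

```bash
python3 - <<'E'
from h import *
a,_=ctrl.get_image("side");b,_=ctrl.get_image("top")
o=np.zeros((576,800,3),np.uint8);o[:576,:480]=cv2.resize(a[160:256,290:370],None,fx=6,fy=6,interpolation=cv2.INTER_CUBIC);o[:320,485:795]=cv2.resize(b[180:244,335:397],None,fx=5,fy=5,interpolation=cv2.INTER_CUBIC)[:320,:310]
cv2.imwrite("pics/z7.png",o)
b0=cv2.imread("pics/side0.png");d=cv2.absdiff(a,b0).max(2)
print("bystander change px",(d[250:345,190:320]>30).sum(),ctrl.read_state()["clock"])
E
```

```text
bystander change px 0 10.8
```

View pics/z7.png

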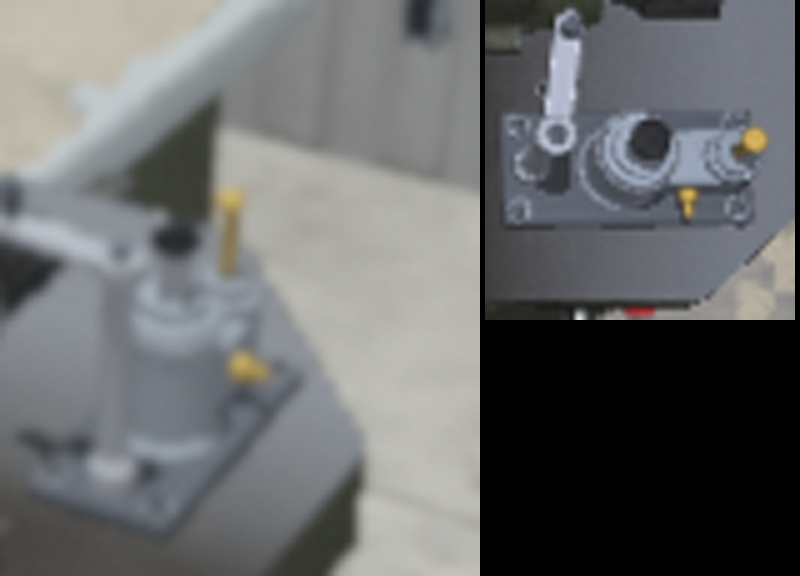

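The catch is clear, the knob is back up at about (319, 199), and the pin is tall. Its cap stayed at the same height through the last two strokes, so it is fully out. The bystanders are unchanged, so I hand the job in.

```bash
python3 -c "
from cell import ctrl
print(ctrl.finish_job())"
```

```text
the job is handed in; nothing more can be done
None
```

I swung the catch aside with the shut fingertips to about 1.4 rad or a little more. I then pumped the knob six full strokes and handed the job in with the arm backed off, at about 11 s on the clock.

- **Strokes:** every stroke reached the hard stop, with the tool at z = 125 mm and 20–38 N. After each one the tip was lifted clear of the knob's rest height, and the force fell to about zero.
- **Indicator pin:** the cap stood at about its expected fully-out height after four strokes, and two more strokes did not visibly change it. The dark ring round the shaft was too small to make out for certain.
- **Pump and tools:** in the last pictures the knob was back up and the catch was clear of it. The area of the side view where the tools lie showed no changed pixels.
- **Disagreement:** estimates of the knob's position along y differed by up to 12 mm between the two cameras. The combined position worked, and the tip sat centred on the knob.
- **Rejected call:** one move call was refused because its rows left out some values. I sent it again complete, with no effect on the job.

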